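# Line the tablet pots up by height on the dispensing rail

### The job

Stand the four white tablet pots upright in order of height along the white rail, one centred on each cork disc, with the tallest on the disc beside the tall end plate and the shortest at the other end. Do not tip any pot over on the way.

Things in the scene. Friction and masses are not known exactly. Their poses are not given: they have to be found in the camera images.
- pot_a: loose white plastic tablet pot with a screw cap and a blank white label edged with a thin blue line, round, upright, the shortest and widest of the four: 50 mm tall with its cap, 52 mm in diameter (the cap, the top 14 mm, is 2 mm narrower), under 0.15 kg; origin at the centre of its underside, z up to the cap
- pot_b: loose white plastic tablet pot with a screw cap and a blank white label edged with a thin blue line, round, upright, the second shortest of the four: 65 mm tall with its cap, 42 mm in diameter (the cap, the top 14 mm, is 2 mm narrower), under 0.15 kg; origin at the centre of its underside, z up to the cap
- pot_c: loose white plastic tablet pot with a screw cap and a blank white label edged with a thin blue line, round, upright, the second tallest of the four: 80 mm tall with its cap, 48 mm in diameter (the cap, the top 14 mm, is 2 mm narrower), under 0.15 kg; origin at the centre of its underside, z up to the cap
- pot_d: loose white plastic tablet pot with a screw cap and a blank white label edged with a thin blue line, round, upright, the tallest and slimmest of the four: 95 mm tall with its cap, 40 mm in diameter (the cap, the top 14 mm, is 2 mm narrower), under 0.15 kg; origin at the centre of its underside, z up to the cap
- rail: fixed white board lying on the table, 90 mm wide (its x), 400 mm long (its y), 8 mm thick; origin at the centre of its underside; the row of discs runs along its y axis and its x axis points roughly away from the robot; its place and yaw vary
- mark_1: one of four identical fixed round cork discs on the rail, 58 mm in diameter, 2 mm thick, its top 10 mm above the table; the discs stand in one straight row at 80 mm pitch, 120 and 40 mm either side of the rail's centre; which disc has which place in the row varies; origin at the centre of its underside
- mark_2: one of four identical fixed round cork discs on the rail, 58 mm in diameter, 2 mm thick, its top 10 mm above the table; the discs stand in one straight row at 80 mm pitch, 120 and 40 mm either side of the rail's centre; which disc has which place in the row varies; origin at the centre of its underside
- mark_3: one of four identical fixed round cork discs on the rail, 58 mm in diameter, 2 mm thick, its top 10 mm above the table; the discs stand in one straight row at 80 mm pitch, 120 and 40 mm either side of the rail's centre; which disc has which place in the row varies; origin at the centre of its underside
- mark_4: one of four identical fixed round cork discs on the rail, 58 mm in diameter, 2 mm thick, its top 10 mm above the table; the discs stand in one straight row at 80 mm pitch, 120 and 40 mm either side of the rail's centre; which disc has which place in the row varies; origin at the centre of its underside
- end_tall: fixed upright bare aluminium end plate, 78 mm tall, 70 mm wide across the row, 6 mm thick, standing on the rail at one end of the row, 70 mm beyond the centre of the last disc; which end varies (at the other end is a similar plate only 12 mm tall); origin at the centre of its underside, 8 mm above the table
Things that resemble listed ones, but are neither listed nor needed, are in the scene too. What is shaped like the pot_a but orange is not meant. Leave any turquoise look-alike of the pot_d alone.

How it is judged:
By the outcome, as a careful person would: the job done as asked, in the order asked, and still so for the second after the job is handed in, with the robot touching nothing.
It also fails if it takes over 99 s, if anything falls off the work surface, if the arm or the gripper's body presses on something with over 40 N, if the wrist force passes 120 N, or if a joint passes its speed limit or range.

### The arm

A 6-joint arm with a two-finger parallel gripper is mounted at the origin on the work surface. World frame = base frame: x ahead of the robot, y to its left, z up, the work surface at z = 0. Lengths are in mm, angles in degrees, forces in N, time in s.
With the tool pointing down it reaches from about 300 to 775 mm from the base axis. Payload 14.6 kg.
Tool frame: the origin (TCP) lies at the centre of the arm's flange, where the gripper is bolted on; the fingertips stand 199 mm ahead of it and the grasp point (between the pads) lies 180 mm ahead of it; z points along the fingers, y is the direction in which the jaws open and shut (so a half turn about z gives the same grasp; the last joint's range is limited). The gripper opens to 94 mm and grips with 3 to 60 N. Pads are 16 mm wide; open, the fingers measure 119 mm over their backs; the gripper's body (75 mm by 177 mm) begins 78 mm behind the grasp point.
Start: joints at [63.392, 17.183, 87.147, -0, 75.671, -3.816], TCP at [213.062, 507.046, 404.646] pointing down, gripper open.
Joint ranges: [-173.82, 173.82], [-45.26, 126.66], [13.44, 144.39], [-59.66, 239.66], [0, 175.72], [-146.38, 146.38]. Speed limits (degrees/s): [127.2, 127.2, 147.25, 180, 180, 180].

### API

Orientations are given as [roll, pitch, yaw] about the fixed x, y, z axes, in that order (R = Rz(yaw) Ry(pitch) Rx(roll)).
In Python, from workcell import arm gives the robot as it stands.
- The arm moves only by the tool move_arm, never from a script. Its argument "motion" is a list of rows, each a list of 4 numbers: the shift along the world's x, y, z in m, then the turn about the world's z in rad. In form: [[tx, ty, tz, yaw], ...]. A call has 1 to 12 rows; each row is the pose to reach, as a shift and turn from the pose measured when the call began; what a row does not reach only later rows make up. A row lasts 1/10 s, in which the tool goes at most 50 mm and 8.59 degrees, less where a joint would pass 70% of its speed; a pose out of reach is approached as far as the arm can. A call with a gripper value outside its range is refused whole. "jaw" is the gripper command: -1 is fully open, 1 is shut, values between are in proportion, set as the call begins (left out, the last holds). The fingers move at their own pace and stop on an object; the grip force is fixed at half the most. Time passes only in rows, so rows that repeat a pose let the fingers close. It gives the time, the measured TCP pose, the force and the opening at its end, in the units of the state.
- arm.observe(): the state, without advancing time (a new reading comes with each control period).
- arm.get_image(name): name is "side" or "top" or "wrist"; returns (picture, depth): 480x640x3 uint8, red, green, blue; 480x640 float32, mm along the optical axis (not along the pixel's ray), 0 where there is no reading.
- arm.camera_params(name): a dict with "fovy" (degrees; the focal length in pixels is half the picture's height over the tangent of half this angle, whatever the lens; pixels are square), "cx", "cy" (the principal point, pixels), "R" (3x3) and "t" (3): a world point X has camera coordinates R X + t. Camera axes: x right, y down, z forward; pixel columns grow to the right and rows downward; lengths in mm; the calibration is good to about 2 mm. A picture is of the moment at which its call begins: read the wrist's pose just before it. camera_params takes no time and is no camera call; for the wrist camera it gives the pose at the moment of the call.
- arm.close_job(): hands the job in, once; it reports no verdict.
The state is a dict: "clock": time; "q": joint angles; "joint_vel": joint speeds; "effort": joint torques, N m; "tool_pos": TCP position; "orientation": TCP orientation; "contact_force": force on the tool from outside, world axes, zero at the start; "torque": the same for the moment, N m; "opening": opening from 0.0 (shut) to 1.0 (fully open).
Only numpy, scipy, OpenCV 4.12 (cv2) and the standard library are available. Lean on these libraries where they do the work, as an engineer would, in place of code of your own. Each camera call takes 0.05 s, during which the arm holds its last target. There are 200 camera calls.

## Working session

There is one attempt and no reset: what is moved stays moved. The work goes in short steps, Python scripts to look and compute and a tool call to move; the robot and the scene stay as the last step left them, time stands still between calls to the robot, and variables do not carry over. Pictures are saved under pics/ and viewed, about 12 in all and at most 16, crops included, and the job is handed in when it is done.

Besides the shell and the picture viewer there is one more tool, called by a JSON object that holds its "name" and its "arguments". move_arm: Moves the arm, as the interface text tells. Its arguments: {"type":"object","properties":{"motion":{"type":"array","items":{"type":"array","items":{"type":"number"}}},"jaw":{"type":"number"}},"required":["motion"]}

```bash
mkdir -p pics; ls; cat > h.py <<'E'
import numpy as np, cv2
from workcell import arm
def grab(n,tag):
    p=arm.camera_params(n); im,d=arm.get_image(n)
    cv2.imwrite(f'pics/{tag}.png',im[:,:,::-1]); np.savez(f'pics/{tag}.npz',im=im,d=d,R=p['R'],t=p['t'],f=240/np.tan(np.radians(p['fovy']/2)),cx=p['cx'],cy=p['cy'])
def load(tag): return np.load(f'pics/{tag}.npz')
def cloud(c):
    v,u=np.mgrid[:480,:640]; d=c['d']; f=float(c['f'])
    P=np.stack([(u-c['cx'])/f*d,(v-c['cy'])/f*d,d],-1)
    return (P-c['t'])@c['R']
def plane(c,u,v,z):
    R=c['R'];r=R.T@np.array([(u-c['cx'])/c['f'],(v-c['cy'])/c['f'],1]);o=-R.T@c['t']
    return o+r*(z-o[2])/r[2]
E
python3 - <<'E'
from h import *
print(arm.observe())
for n in('top','side'):
    p=arm.camera_params(n); print(n,p); grab(n,n+'0')
E
```

```text
pics
{'clock': 0.0, 'q': array([ 6.33943087e+01,  1.72137345e+01,  8.71808072e+01, -1.49953441e-03,
        7.56694175e+01, -3.81569224e+00]), 'joint_vel': array([ 0.00771659, -0.13513598,  0.06231922, -0.08230287,  0.09239942,
       -0.06893533]), 'effort': array([ 3.41540792e-03, -5.31806982e+01, -3.52749252e+01,  7.10198446e-02,
        2.43129063e-02, -8.18361264e-05]), 'tool_pos': array([213.02956073, 507.02480748, 404.10059247]), 'orientation': array([-1.79936086e+02, -2.80706350e-03,  1.57210371e+02]), 'contact_force': array([-0.30306027, -0.74844919,  0.00149639]), 'torque': array([ 0.00465942, -0.02356831,  0.02462619]), 'opening': 1.000823513859286}
top {'fovy': 46.36759796665602, 'cx': 315.8349278972655, 'cy': 243.48892409329434, 'R': array([[ 0.02365521, -0.99957921,  0.01678771],
       [-0.9979456 , -0.02460999, -0.05915174],
       [ 0.05954   , -0.01535398, -0.99810783]]), 't': array([ -30.65995342,  528.09596849, 1010.8589007 ])}
side {'fovy': 56.27924862563763, 'cx': 321.90734795180333, 'cy': 237.1720977665663, 'R': array([[ 0.71650656, -0.69755339, -0.00613327],
       [-0.49260565, -0.49972577, -0.71247023],
       [ 0.49392107,  0.51351088, -0.70167553]]), 't': array([-374.78632199,  290.18459055,  761.06465083])}
```

View pics/top0.png

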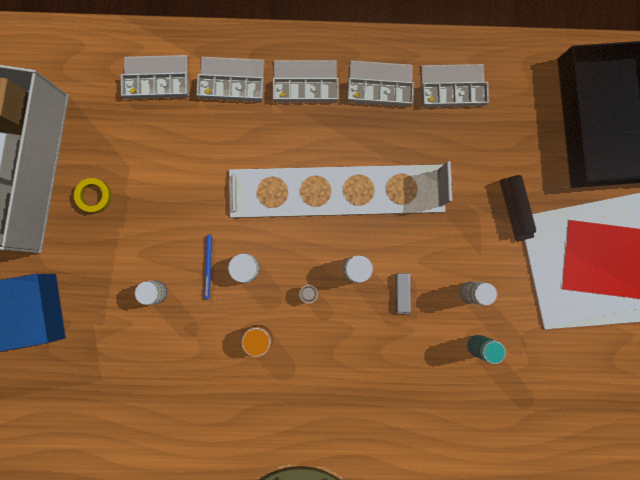

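View pics/side0.png

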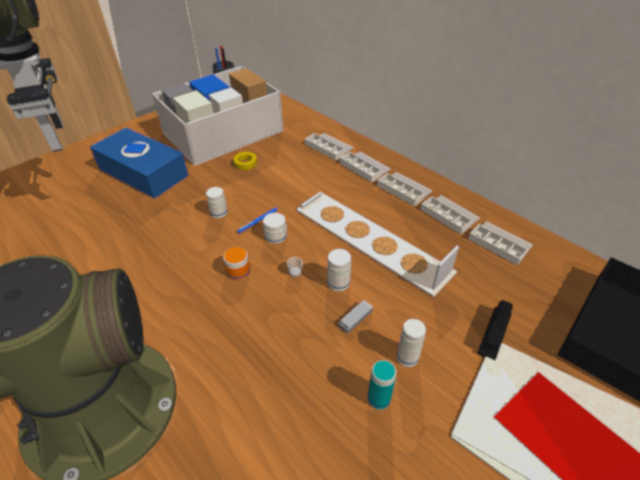

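Top view: the rail runs across with the tall plate at its right end (447,182) and discs at about x=272, 315, 358 and 401, y≈190. White pots sit at (150,293), (243,268), (358,269) and (483,293); the orange pot (256,341) and the turquoise one (490,350) are decoys.

```bash
cat > meas.py <<'E'
from h import *
def pots(tag,uv):
    c=load(tag);P=cloud(c);out=[]
    for (u,v) in uv:
        w=P[v-30:v+30,u-30:u+30].reshape(-1,3)
        top=np.percentile(w[np.abs(w[:,2]-w[30*60+30,2])<8][:,2],60)
        m=(np.abs(P[...,2]-w[30*60+30,2])<6).astype(np.uint8)
        n,l,s,ce=cv2.connectedComponentsWithStats(m)
        k=l[v,u];ys,xs=np.where(l==k)
        (cx,cy),r=cv2.minEnclosingCircle(np.stack([xs,ys],1).astype(np.float32))
        q=plane(c,cx,cy,top);q2=plane(c,cx+r,cy,top)
        print((u,v),'top %.1f'%top,'px',round(cx,1),round(cy,1),'xy',q.round(1),'dia %.1f'%(2*np.linalg.norm(q2-q)),'mean',P[l==k].mean(0).round(1))
def discs(tag,lo=(5,60,90),hi=(25,255,255)):
    c=load(tag);hsv=cv2.cvtColor(c['im'],cv2.COLOR_RGB2HSV)
    return c,hsv
if __name__=='__main__':
    pots('top0',[(150,293),(243,268),(358,269),(485,293),(256,341),(490,351),(308,294),(403,292)])
    c=load('top0');P=cloud(c);m=(P[...,2]>3)&(P[...,2]<16)
    hsv=cv2.cvtColor(c['im'],cv2.COLOR_RGB2HSV)
    print(hsv[190,272],hsv[190,250],hsv[230,300])
    mm=np.zeros((480,640),np.uint8); mm[165:217,235:440]=(hsv[165:217,235:440,1]>70)*255
    mm=cv2.morphologyEx(mm,cv2.MORPH_OPEN,np.ones((5,5)))
    pts=[]
    for k in cv2.findContours(mm,cv2.RETR_EXTERNAL,cv2.CHAIN_APPROX_NONE)[0]:
        if cv2.contourArea(k)<200: continue
        e=cv2.fitEllipse(k);print(np.round(e[0],1),np.round(e[1],1),plane(c,*e[0],10).round(1));pts.append(plane(c,*e[0],10)[:2])
    pts=np.array(sorted(pts,key=lambda p:p[1]));print(np.diff(pts,axis=0))
    for u,v in((272,190),(401,190),(250,300),(235,190),(447,180)):print((u,v),P[v,u].round(1))
E
python3 meas.py
```

```text
(150, 293) top 67.1 px 146.3 293.0 xy [433.  272.8  67.1] dia 41.3 mean [433.7 273.2  66.5]
(243, 268) top 52.4 px 242.0 267.7 xy [480.7 111.6  52.4] dia 49.7 mean [480.9 111.6  52. ]
(358, 269) top 82.5 px 358.5 268.5 xy [483.7 -90.9  82.5] dia 45.5 mean [483.8 -91.   82.1]
(485, 293) top 97.6 px 484.4 293.3 xy [ 446.7 -302.8   97.6] dia 39.6 mean [ 446.4 -303.3   97.1]
(256, 341) top 1040.7 px 256.0 341.0 xy [ 467.5   -2.1 1040.7] dia 0.0 mean [ 467.5   -2.1 1040.7]
(490, 351) top 97.7 px 493.0 352.0 xy [ 349.  -317.8   97.7] dia 39.5 mean [ 349.2 -318.4   97.1]
(308, 294) top 2.4 px 308.0 293.5 xy [436.7  -5.8   2.4] dia 25.1 mean [437.1  -5.6   5.8]
(403, 292) top 19.5 px 402.5 293.0 xy [ 442.1 -177.8   19.5] dia 76.8 mean [ 441.9 -178.2   18.8]
[ 15 137 175] [113  11 188] [ 14 162 153]
[272.  191.7] [30.1 30.2] [623.   65.3  10. ]
[315.2 190.5] [29.7 30.1] [627.3 -14.5  10. ]
[358.3 189.5] [29.7 30.2] [631.3 -94.5  10. ]
[401.4 188.5] [29.6 30.4] [ 635.2 -174.5   10. ]
[[-3.97438743 80.01392051]
 [-4.00458451 79.95041427]
 [-4.28814566 79.81442575]]
(272, 190) [625.8  65.3  12.2]
(401, 190) [ 632.5 -173.9    9.6]
(250, 300) [422.4 100.5   4.5]
(235, 190) [623.2 132.8  17.5]
(447, 180) [ 640.6 -241.6   81.5]
```

{"name": "move_arm", "arguments": {"motion": [[0.03, -0.03, 0, -0.12], [0.06, -0.06, 0, -0.26], [0.09, -0.1, 0, -0.4], [0.12, -0.13, 0, -0.54], [0.15, -0.16, 0, -0.68], [0.18, -0.19, 0, -0.82], [0.21, -0.22, 0, -0.96], [0.22, -0.234, 0, -1.08], [0.22, -0.234, -0.04, -1.12], [0.22, -0.234, -0.07, -1.12], [0.22, -0.234, -0.07, -1.12], [0.22, -0.234, -0.07, -1.12]], "jaw": -1}}

```text
clock: 1.3
tool_pos: [433.2, 273.2, 334.8]
orientation: [-179.9, 0.0, 93.1]
contact_force: [0.2, 0.1, 0.5]
opening: 0.997
```

```bash
python3 - <<'E'
from h import *
o=arm.observe();print(o['clock'],o['tool_pos'],o['orientation'],o['q'])
grab('wrist','w1');c=load('w1');P=cloud(c)
print(-c['R'].T@c['t'])
from meas import *
m=(np.abs(P[...,2]-66)<8); ys,xs=np.where(m);print(m.sum(),xs.mean(),ys.mean())
E
```

```text
1.3 [433.2252719  273.18821949 334.83601744] [-1.79927601e+02  3.91107821e-03  9.30541686e+01] [2.81334876e+01 1.64480869e+01 9.79017883e+01 2.97802218e-02
 6.57173586e+01 2.50670588e+01]
[428.47868304 355.48904123 315.46313537]
2846 313.57730147575546 254.04181307097681
```

View pics/w1.png

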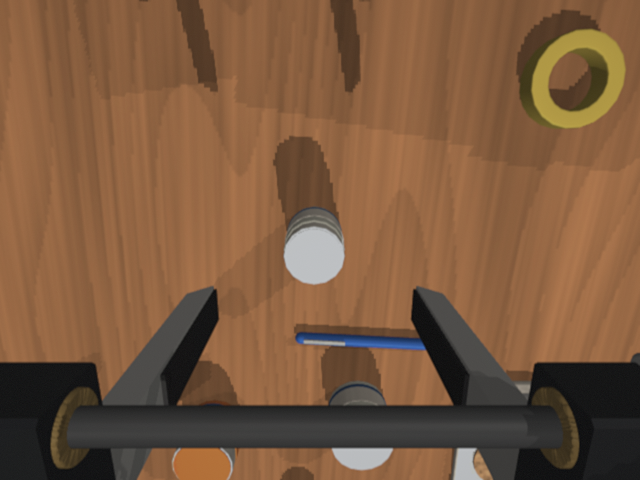

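Wrist view: pot b's cap is at (314,254), centred between the fingertips (columns 215–415). The pen and pot a are below it in the picture.

```bash
python3 - <<'E'
from meas import *
pots('w1',[(314,254)])
E
```

```text
(314, 254) top 66.5 px 313.5 254.7 xy [431.9 275.8  66.5] dia 39.7 mean [431.9 275.7  66.3]
```

{"name": "move_arm", "arguments": {"motion": [[0, 0.001, -0.03, 0], [-0.001, 0.0015, -0.07, 0], [-0.001, 0.0015, -0.1, 0], [-0.001, 0.0015, -0.123, 0], [-0.001, 0.0015, -0.123, 0], [-0.001, 0.0015, -0.123, 0]]}}

```text
clock: 1.95
tool_pos: [432.8, 275.2, 214.3]
orientation: [179.9, -0.1, 93.1]
contact_force: [-0.1, 0.1, 0.9]
opening: 0.997
```

{"name": "move_arm", "arguments": {"motion": [[0, 0, 0, 0], [0, 0, 0, 0], [0, 0, 0, 0], [0, 0, 0, 0], [0, 0, 0, 0], [0, 0, 0, 0], [0, 0, 0, 0], [0, 0, 0, 0]], "jaw": 1}}

```text
clock: 2.75
tool_pos: [432.8, 275.2, 214.3]
orientation: [179.9, -0.1, 93.1]
contact_force: [-0.2, 0.0, 1.0]
opening: 0.441
```

{"name": "move_arm", "arguments": {"motion": [[0, 0, 0.01, 0], [0, 0, 0.035, 0], [0, 0, 0.065, 0], [0.01, -0.01, 0.08, 0], [0.025, -0.035, 0.09, 0], [0.045, -0.065, 0.09, 0], [0.065, -0.098, 0.09, 0], [0.088, -0.131, 0.09, 0], [0.111, -0.165, 0.09, 0], [0.134, -0.2, 0.09, 0], [0.157, -0.234, 0.09, 0], [0.178, -0.265, 0.09, 0]]}}

```text
clock: 3.95
tool_pos: [611.5, 8.4, 305.1]
orientation: [179.9, -0.1, 93.0]
contact_force: [-0.7, 0.9, -0.3]
opening: 0.443
```

```bash
python3 - <<'E'
from h import *
o=arm.observe();print(o['clock'],o['tool_pos'],o['orientation'],o['opening'],o['contact_force'])
E
```

```text
3.95 [611.52172784   8.40694401 305.06266461] [ 1.79866794e+02 -8.08295985e-02  9.30492313e+01] 0.44277646232890044 [-0.65922548  0.90988127 -0.32463857]
```

{"name": "move_arm", "arguments": {"motion": [[0.01, -0.013, 0, 0], [0.0157, -0.0205, 0, 0], [0.0157, -0.0205, -0.02, 0], [0.0157, -0.0205, -0.045, 0], [0.0157, -0.0205, -0.06, 0], [0.0157, -0.0205, -0.065, 0], [0.0157, -0.0205, -0.065, 0], [0.0157, -0.0205, -0.065, 0]]}}

```text
clock: 4.75
tool_pos: [627.4, -11.9, 241.2]
orientation: [179.8, -0.1, 93.1]
contact_force: [-0.2, 0.3, -1.1]
opening: 0.444
```

```bash
python3 - <<'E'
from h import *
o=arm.observe();print(o['clock'],o['tool_pos'],o['orientation'],o['opening'],o['contact_force'])
grab('wrist','w2');grab('side','s2')
E
```

```text
4.75 [627.44888292 -11.88809295 241.18898748] [ 1.79785468e+02 -7.13373040e-02  9.30665004e+01] 0.4443919728602317 [-0.17337657  0.3141382  -1.05501714]
```

View pics/w2.png

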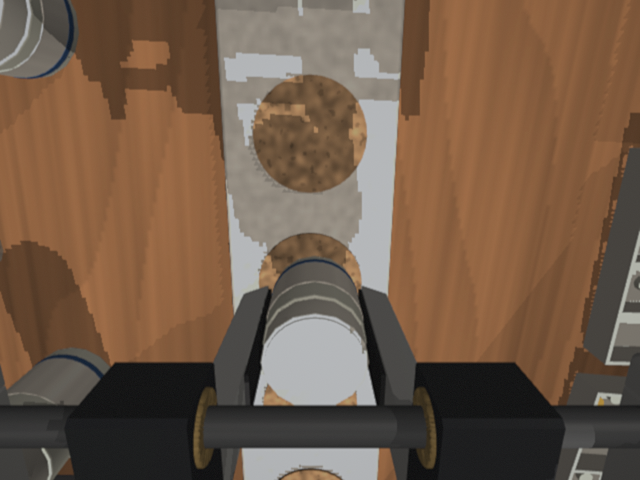

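The pot hangs over its disc (310,265), roughly centred across the row. Lowering it now.

{"name": "move_arm", "arguments": {"motion": [[0, 0, -0.006, 0], [0, 0, -0.011, 0], [0, 0, -0.014, 0], [0, 0, -0.0155, 0], [0, 0, -0.0165, 0], [0, 0, -0.0165, 0]]}}

```text
clock: 5.45
tool_pos: [627.4, -12.0, 224.6]
orientation: [179.8, -0.1, 93.1]
contact_force: [0.6, 0.0, -1.5]
opening: 0.448
```

{"name": "move_arm", "arguments": {"motion": [[0, 0, 0, 0], [0, 0, 0, 0], [0, 0, 0, 0], [0, 0, 0, 0], [0, 0, 0, 0], [0, 0, 0, 0], [0, 0, 0.02, 0], [0, 0, 0.06, 0], [0, 0, 0.1, 0], [0, 0, 0.13, 0]], "jaw": -1}}

```text
clock: 6.45
tool_pos: [627.4, -12.0, 357.3]
orientation: [179.7, -0.1, 93.1]
contact_force: [0.3, 0.7, -0.1]
opening: 1.001
```

```bash
python3 - <<'E'
from h import *
o=arm.observe();print(o['clock'],o['tool_pos'],o['orientation'],o['opening'],o['contact_force'])
grab('side','s3');grab('wrist','w3')
E
```

```text
6.45 [627.35613878 -12.02810284 357.33309935] [ 1.79661204e+02 -5.40879004e-02  9.30536969e+01] 1.001412119116429 [ 0.25488191  0.65606069 -0.14583941]
```

View pics/w3.png

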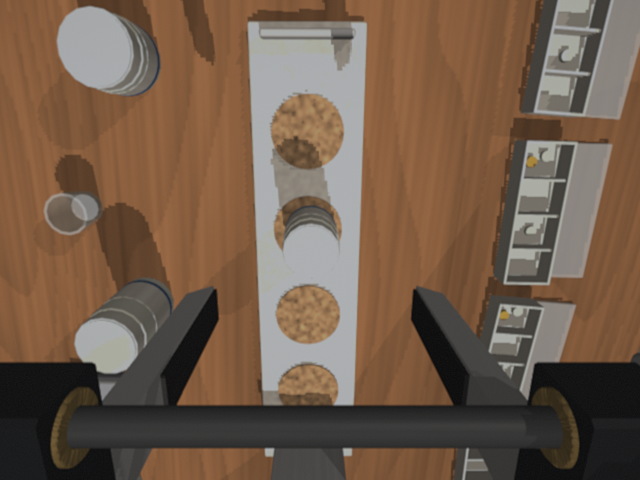

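Pot b stands on the second disc (cap at about (312,250)). Next I measure cap against disc centres in this view.

```bash
python3 - <<'E'
from meas import *
pots('w3',[(312,250)])
c=load('w3');hsv=cv2.cvtColor(c['im'],cv2.COLOR_RGB2HSV)
mm=np.zeros((480,640),np.uint8);mm[80:405,268:347]=(hsv[80:405,268:347,1]>70)*255
mm=cv2.morphologyEx(mm,cv2.MORPH_OPEN,np.ones((5,5)))
for k in cv2.findContours(mm,cv2.RETR_EXTERNAL,cv2.CHAIN_APPROX_NONE)[0]:
    if cv2.contourArea(k)<200: continue
    e=cv2.fitEllipse(k);print(np.round(e[0],1),np.round(e[1],1),plane(c,*e[0],10).round(1))
E
```

```text
(312, 250) top 76.6 px 310.2 250.0 xy [628.  -11.4  76.6] dia 39.4 mean [628.  -11.5  76.3]
[307.8 386.1] [42.1 61.5] [ 633.8 -168.6   10. ]
[307.6 314.1] [56.9 62. ] [629.9 -92.7  10. ]
[307.7 227.9] [58.5 62.3] [626.  -12.3  10. ]
[307. 131.] [70.8 74.1] [621.6  67.   10. ]
```

{"name": "move_arm", "arguments": {"motion": [[-0.03, -0.016, 0, 0], [-0.066, -0.035, 0, 0], [-0.105, -0.056, 0, 0], [-0.135, -0.072, 0, 0], [-0.1439, -0.078, -0.01, 0], [-0.1439, -0.078, -0.03, 0], [-0.1439, -0.078, -0.05, 0], [-0.1439, -0.078, -0.05, 0], [-0.1439, -0.078, -0.05, 0]]}}

```text
clock: 7.45
tool_pos: [483.8, -90.0, 309.5]
orientation: [179.4, -0.0, 93.1]
contact_force: [0.3, 0.2, -0.0]
opening: 0.998
```

```bash
python3 - <<'E'
from meas import *
grab('top','t4');grab('wrist','w4')
c=load('w4');P=cloud(c);m=(np.abs(P[...,2]-82)<5).astype(np.uint8)
n,l,s,ce=cv2.connectedComponentsWithStats(m)
for i in range(1,n):
    if s[i,4]>300: print(ce[i].round(),P[l==i].mean(0).round(1),s[i,4])
c=load('t4');P=cloud(c);m=(np.abs(P[...,2]-77)<4).astype(np.uint8)
n,l,s,ce=cv2.connectedComponentsWithStats(m)
for i in range(1,n):
    if s[i,4]>150: print('top',ce[i].round(),P[l==i].mean(0).round(1),s[i,4])
E
```

```text
[307. 280.] [482.3 -89.6  81.3] 4912
top [ 44. 115.] [736.3 459.5  77.1] 152
top [ 29. 200.] [588.6 477.4  77. ] 259
top [315. 184.] [628.9 -12.9  77.1] 401
top [ 21. 313.] [394.9 480.6  76. ] 2886
```

{"name": "move_arm", "arguments": {"motion": [[0, 0, -0.025, 0], [-0.001, 0, -0.055, 0], [-0.001, 0, -0.075, 0], [-0.001, 0, -0.0825, 0], [-0.001, 0, -0.0825, 0], [-0.001, 0, -0.0825, 0]]}}

```text
clock: 8.15
tool_pos: [483.4, -90.1, 228.9]
orientation: [179.2, 0.0, 93.1]
contact_force: [0.2, 0.4, -0.1]
opening: 0.997
```

{"name": "move_arm", "arguments": {"motion": [[0, 0, 0, 0], [0, 0, 0, 0], [0, 0, 0, 0], [0, 0, 0, 0], [0, 0, 0, 0], [0, 0, 0, 0], [0, 0, 0, 0]], "jaw": 1}}

```text
clock: 8.85
tool_pos: [483.3, -90.1, 228.9]
orientation: [179.2, 0.0, 93.1]
contact_force: [-1.1, 0.5, 2.9]
opening: 0.504
```

{"name": "move_arm", "arguments": {"motion": [[0, 0, 0.01, 0], [0.005, 0, 0.03, 0], [0.03, -0.001, 0.04, 0], [0.06, -0.002, 0.04, 0], [0.09, -0.003, 0.04, 0], [0.12, -0.0036, 0.04, 0], [0.138, -0.0036, 0.04, 0], [0.1442, -0.0036, 0.036, 0], [0.1442, -0.0036, 0.026, 0], [0.1442, -0.0036, 0.016, 0], [0.1442, -0.0036, 0.0115, 0], [0.1442, -0.0036, 0.0105, 0]]}}

```text
clock: 10.05
tool_pos: [626.9, -93.7, 238.9]
orientation: [179.3, 0.0, 93.1]
contact_force: [-1.6, 0.6, 2.0]
opening: 0.503
```

```bash
python3 - <<'E'
from h import *
for i in range(1):
    o=arm.observe();print(o['clock'],o['tool_pos'],o['orientation'],o['opening'],o['contact_force'],o['q'],o['joint_vel'])
grab('wrist','w5');grab('side','s5')
E
```

```text
10.05 [626.90341866 -93.72455638 238.93303156] [1.79322192e+02 9.87792857e-03 9.30608719e+01] 0.5029908420220534 [-1.63330658  0.56136779  1.95960558] [-11.83168251  37.34189694  80.94629037   0.1881571   61.05436281
 -14.98273239] [ 4.35240183e-02  3.84849765e-01 -2.92458183e-01  6.08072729e-04
 -1.00359052e+00  7.83308831e-03]
```

View pics/s5.png

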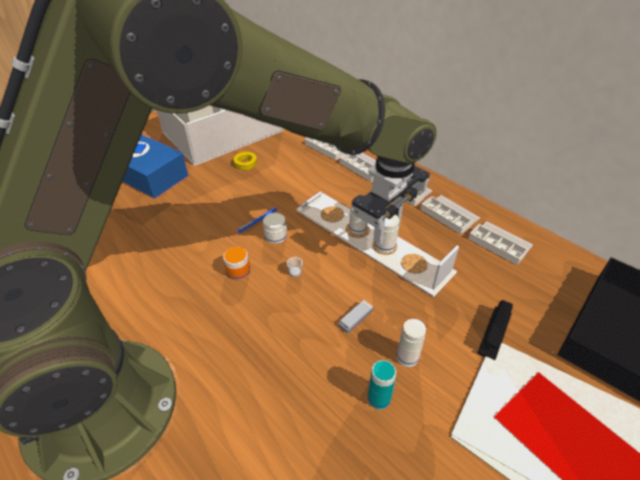

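The side view shows pot c upright, held on the third disc and touching down beside b. Releasing it.

{"name": "move_arm", "arguments": {"motion": [[0, 0, 0, 0], [0, 0, 0, 0], [0, 0, 0, 0], [0, 0, 0, 0], [0, 0, 0, 0], [0, 0, 0.03, 0], [0, 0, 0.075, 0], [-0.02, -0.023, 0.11, 0], [-0.048, -0.055, 0.13, 0], [-0.078, -0.088, 0.13, 0], [-0.108, -0.122, 0.13, 0], [-0.136, -0.154, 0.13, 0]], "jaw": -1}}

```text
clock: 11.35
tool_pos: [489.7, -248.8, 369.6]
orientation: [179.2, 0.0, 93.1]
contact_force: [0.7, 0.3, 1.0]
opening: 1.0
```

{"name": "move_arm", "arguments": {"motion": [[-0.025, -0.028, 0, 0], [-0.042, -0.048, 0, 0], [-0.0455, -0.0525, -0.01, 0], [-0.0455, -0.0525, -0.03, 0], [-0.0455, -0.0525, -0.03, 0], [-0.0455, -0.0525, -0.03, 0]]}}

```text
clock: 11.95
tool_pos: [444.7, -300.8, 339.5]
orientation: [179.3, 0.0, 93.1]
contact_force: [0.1, -1.0, 0.2]
opening: 1.003
```

```bash
cat > caps.py <<'E'
from meas import *
import sys
def caps(tag,zs,n0=300):
    c=load(tag);P=cloud(c)
    for z in zs:
        m=(np.abs(P[...,2]-z)<4).astype(np.uint8)
        n,l,s,ce=cv2.connectedComponentsWithStats(m)
        for i in range(1,n):
            if s[i,4]>n0 and s[i,2]<1.6*s[i,3]<2.6*s[i,2]:
                ys,xs=np.where(l==i);(a,b),r=cv2.minEnclosingCircle(np.stack([xs,ys],1).astype(np.float32))
                q=plane(c,a,b,z);print(tag,z,ce[i].round(),q[:2].round(1),'dia %.0f'%(2*np.linalg.norm(plane(c,a+r,b,z)-q)))
def discs(tag,box):
    c=load(tag);hsv=cv2.cvtColor(c['im'],cv2.COLOR_RGB2HSV);x0,y0,x1,y1=box
    mm=np.zeros((480,640),np.uint8);mm[y0:y1,x0:x1]=(hsv[y0:y1,x0:x1,1]>70)*255
    mm=cv2.morphologyEx(mm,cv2.MORPH_OPEN,np.ones((5,5)))
    for k in cv2.findContours(mm,cv2.RETR_EXTERNAL,cv2.CHAIN_APPROX_NONE)[0]:
        if cv2.contourArea(k)<200: continue
        e=cv2.fitEllipse(k);print('disc',np.round(e[0],1),np.round(e[1],1),plane(c,*e[0],10)[:2].round(1))
E
python3 - <<'E'
from caps import *
grab('top','t6');grab('wrist','w6')
o=arm.observe();print(o['clock'],o['tool_pos'],o['orientation'])
caps('t6',[77,92.5,97.5],150);caps('w6',[96.5,91.5,76.5])
E
```

```text
12.05 [ 444.68217332 -300.91089213  340.2833327 ] [1.79196792e+02 7.56551365e-02 9.31181096e+01]
t6 77 [315. 184.] [629.  -12.6] dia 40
t6 92.5 [363. 182.] [630.8 -94.5] dia 46
t6 97.5 [485. 294.] [ 446.4 -303.5] dia 38
w6 96.5 [309. 275.] [ 444.8 -303.1] dia 37
w6 96.5 [147. 291.] [ 348.5 -318. ] dia 39
w6 91.5 [163. 273.] [ 350.5 -315.5] dia 37
w6 76.5 [173. 264.] [ 350.4 -315.7] dia 39
```

{"name": "move_arm", "arguments": {"motion": [[-0.001, -0.001, -0.02, 0], [-0.0019, -0.002, -0.05, 0], [-0.0019, -0.002, -0.08, 0], [-0.0019, -0.002, -0.1, 0], [-0.0019, -0.002, -0.106, 0], [-0.0019, -0.002, -0.106, 0], [-0.0019, -0.002, -0.106, 0]]}}

```text
clock: 12.75
tool_pos: [443.2, -303.0, 235.6]
orientation: [179.1, 0.1, 93.1]
contact_force: [-0.3, -0.1, 0.1]
opening: 1.001
```

{"name": "move_arm", "arguments": {"motion": [[0, 0, 0, 0], [0, 0, 0, 0], [0, 0, 0, 0], [0, 0, 0, 0], [0, 0, 0, 0], [0, 0, 0, 0], [0, 0, 0, 0]], "jaw": 1}}

```text
clock: 13.45
tool_pos: [443.2, -303.0, 235.6]
orientation: [179.1, 0.1, 93.1]
contact_force: [-0.8, 0.1, 0.7]
opening: 0.444
```

```bash
python3 - <<'E'
from h import *
o=arm.observe();print(o['clock'],o['tool_pos'],o['orientation'],o['opening'],o['contact_force'])
grab('wrist','w7')
o=arm.observe();print(o['opening'],o['orientation'])
E
```

```text
13.45 [ 443.19523902 -303.03747676  235.60111684] [1.79117571e+02 1.42923680e-01 9.31288085e+01] 0.4439643796879608 [-0.82090198  0.05782994  0.69972449]
0.42365882178637143 [1.79148380e+02 1.40833794e-01 9.31351951e+01]
```

View pics/w7.png

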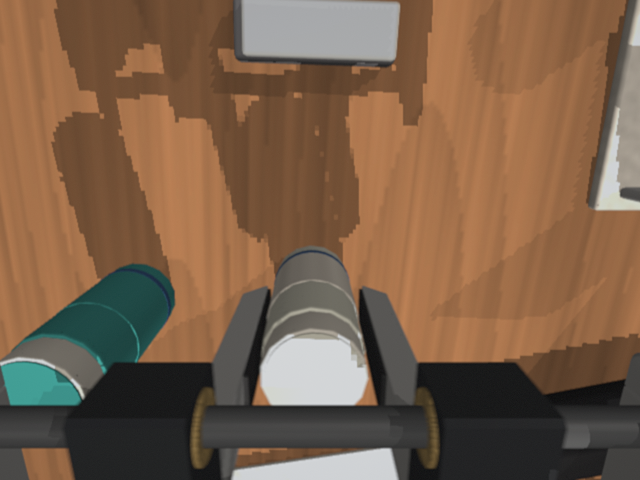

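The pot is gripped: the opening is now 0.424 (40 mm), and the turquoise look-alike at left is clear. Now I lift and carry it.

{"name": "move_arm", "arguments": {"motion": [[0, 0, 0, 0], [0, 0, 0.01, 0], [0, 0, 0.035, 0], [0, 0, 0.07, 0], [0.01, 0.007, 0.095, 0], [0.03, 0.02, 0.105, 0], [0.06, 0.041, 0.105, 0], [0.093, 0.064, 0.105, 0], [0.125, 0.086, 0.105, 0], [0.155, 0.107, 0.105, 0], [0.178, 0.123, 0.105, 0], [0.1878, 0.1295, 0.1, 0]]}}

```text
clock: 14.7
tool_pos: [632.3, -171.9, 336.4]
orientation: [179.1, 0.2, 93.2]
contact_force: [-0.4, -0.0, -0.2]
opening: 0.42
```

{"name": "move_arm", "arguments": {"motion": [[-0.0013, -0.0016, -0.01, 0], [-0.0013, -0.0016, -0.03, 0], [-0.0013, -0.0016, -0.05, 0], [-0.0013, -0.0016, -0.067, 0], [-0.0013, -0.0016, -0.078, 0], [-0.0013, -0.0016, -0.085, 0], [-0.0013, -0.0016, -0.089, 0], [-0.0013, -0.0016, -0.0905, 0], [-0.0013, -0.0016, -0.0905, 0], [-0.0013, -0.0016, -0.0905, 0]]}}

```text
clock: 15.7
tool_pos: [631.1, -173.5, 246.5]
orientation: [179.0, 0.2, 93.2]
contact_force: [-0.2, 0.1, -0.3]
opening: 0.424
```

{"name": "move_arm", "arguments": {"motion": [[0, 0, -0.0005, 0], [0, 0, -0.0005, 0], [0, 0, -0.0005, 0], [0, 0, -0.0005, 0], [0, 0, -0.0005, 0], [0, 0, 0.03, 0], [0, 0, 0.07, 0], [-0.01, 0.01, 0.1, 0], [-0.03, 0.045, 0.1, 0], [-0.05, 0.085, 0.1, 0], [-0.07, 0.125, 0.1, 0], [-0.09, 0.165, 0.1, 0]], "jaw": -1}}

```text
clock: 16.9
tool_pos: [540.0, -7.2, 346.6]
orientation: [179.0, 0.2, 93.2]
contact_force: [1.0, -0.2, 0.9]
opening: 0.999
```

{"name": "move_arm", "arguments": {"motion": [[-0.02, 0.04, 0, 0], [-0.04, 0.08, 0, 0], [-0.058, 0.11, 0, 0], [-0.063, 0.12, -0.01, 0], [-0.063, 0.12, -0.04, 0], [-0.063, 0.12, -0.06, 0], [-0.063, 0.12, -0.06, 0], [-0.063, 0.12, -0.06, 0]]}}

```text
clock: 17.7
tool_pos: [477.4, 112.4, 286.9]
orientation: [179.0, 0.2, 93.2]
contact_force: [1.6, 0.7, -0.1]
opening: 0.996
```

```bash
python3 - <<'E'
from caps import *
grab('top','t8');grab('wrist','w8')
o=arm.observe();print(o['clock'],o['tool_pos'],o['orientation'],o['opening'])
caps('t8',[52.4,77,92.5,107.5],150);caps('w8',[51.5])
E
```

```text
17.8 [477.39264254 112.53252803 287.66848191] [1.78903985e+02 1.67231537e-01 9.32023101e+01] 1.0009793512408833
t8 77 [315. 184.] [628.9 -13.2] dia 40
t8 92.5 [363. 182.] [630.7 -94.6] dia 46
t8 107.5 [411. 179.] [ 635.5 -174.2] dia 38
w8 51.5 [311. 273.] [479.3 113.3] dia 49
w8 51.5 [ 89. 307.] [351.7  86.6] dia 52
```

View pics/t8.png

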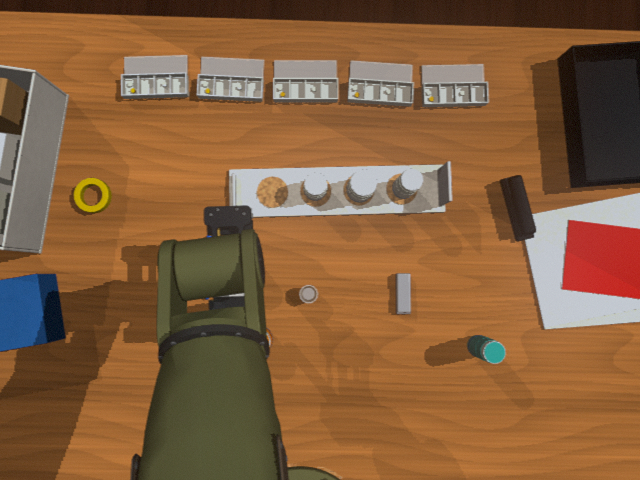

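The top view shows b, c and d standing on discs 2–4, at (315,184), (363,182) and (411,179). d is within 0.5 mm of its disc centre. Pot a is left, under the arm.

{"name": "move_arm", "arguments": {"motion": [[0, 0, -0.02, 0], [-0.0009, 0, -0.045, 0], [-0.0009, 0, -0.067, 0], [-0.0009, 0, -0.078, 0], [-0.0009, 0, -0.0825, 0], [-0.0009, 0, -0.0825, 0], [-0.0009, 0, -0.0825, 0]]}}

```text
clock: 18.5
tool_pos: [476.8, 112.6, 206.1]
orientation: [178.8, 0.2, 93.2]
contact_force: [0.3, 0.3, 0.7]
opening: 1.003
```

{"name": "move_arm", "arguments": {"motion": [[0, 0, 0, 0], [0, 0, 0, 0], [0, 0, 0, 0], [0, 0, 0, 0], [0, 0, 0, 0], [0, 0, 0, 0], [0, 0, 0, 0], [0, 0, 0, 0]], "jaw": 1}}

```text
clock: 19.3
tool_pos: [476.8, 112.6, 206.2]
orientation: [178.8, 0.2, 93.2]
contact_force: [-1.3, -0.2, 2.1]
opening: 0.548
```

{"name": "move_arm", "arguments": {"motion": [[0, 0, 0.012, 0], [0.005, -0.002, 0.035, 0], [0.025, -0.008, 0.045, 0], [0.055, -0.018, 0.045, 0], [0.085, -0.028, 0.045, 0], [0.115, -0.038, 0.045, 0], [0.135, -0.0445, 0.045, 0], [0.141, -0.0464, 0.04, 0], [0.141, -0.0464, 0.028, 0], [0.141, -0.0464, 0.017, 0], [0.141, -0.0464, 0.0125, 0], [0.141, -0.0464, 0.0105, 0]]}}

```text
clock: 20.5
tool_pos: [617.2, 66.5, 216.1]
orientation: [178.9, 0.2, 93.2]
contact_force: [-8.6, 0.8, 12.3]
opening: 0.55
```

{"name": "move_arm", "arguments": {"motion": [[0, 0, 0, 0], [0, 0, 0, 0], [0, 0, 0, 0], [0, 0, 0, 0], [0, 0, 0, 0], [0, 0, 0.02, 0], [0, 0, 0.05, 0], [0, 0, 0.09, 0], [0, 0, 0.13, 0], [-0.03, 0.03, 0.15, 0], [-0.065, 0.065, 0.15, 0], [-0.1, 0.1, 0.15, 0]], "jaw": -1}}

```text
clock: 21.7
tool_pos: [515.8, 167.2, 366.8]
orientation: [178.9, 0.1, 93.2]
contact_force: [0.6, -0.1, -1.1]
opening: 1.003
```

{"name": "move_arm", "arguments": {"motion": [[-0.03, 0.03, 0, 0], [-0.065, 0.065, 0, 0], [-0.1, 0.1, 0, 0], [-0.13, 0.13, 0, 0], [-0.16, 0.16, 0, 0], [-0.17, 0.17, 0, 0]]}}

```text
clock: 22.3
tool_pos: [343.6, 339.0, 367.1]
orientation: [178.8, 0.1, 93.3]
contact_force: [-0.1, 0.4, -0.6]
opening: 1.002
```

```bash
python3 - <<'E'
from caps import *
grab('top','t9');grab('side','s9')
o=arm.observe();print(o['clock'],o['tool_pos'],o['orientation'],o['opening'],o['contact_force'])
caps('t9',[62.4,77,92.5,107.5],150)
c=load('t9');cv2.imwrite('pics/t9c.png',cv2.resize(c['im'][130:250,210:470,::-1],None,fx=3,fy=3,interpolation=cv2.INTER_CUBIC))
c=load('s9');cv2.imwrite('pics/s9c.png',cv2.resize(c['im'][170:310,270:480,::-1],None,fx=3.5,fy=3.5,interpolation=cv2.INTER_CUBIC))
E
```

```text
22.4 [344.94135582 338.06388592 366.9713036 ] [1.78838944e+02 1.23303540e-01 9.33250242e+01] 0.9983710063624548 [ 0.8307232   0.19318403 -1.21255669]
t9 62.4 [270. 188.] [621.5  65.9] dia 50
t9 77 [315. 183.] [628.9 -13.2] dia 40
t9 77 [ 16. 296.] [414.9 483.4] dia 105
t9 77 [ 40. 335.] [358.1 447.3] dia 35
t9 92.5 [363. 182.] [630.9 -94.2] dia 46
t9 107.5 [411. 179.] [ 635.4 -174.4] dia 38
```

View pics/t9c.png

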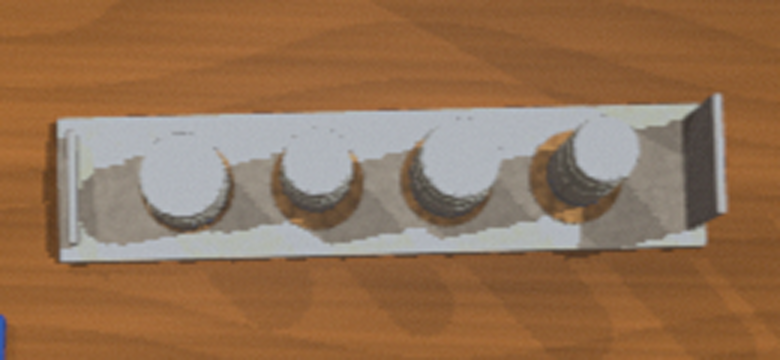

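View pics/s9c.png

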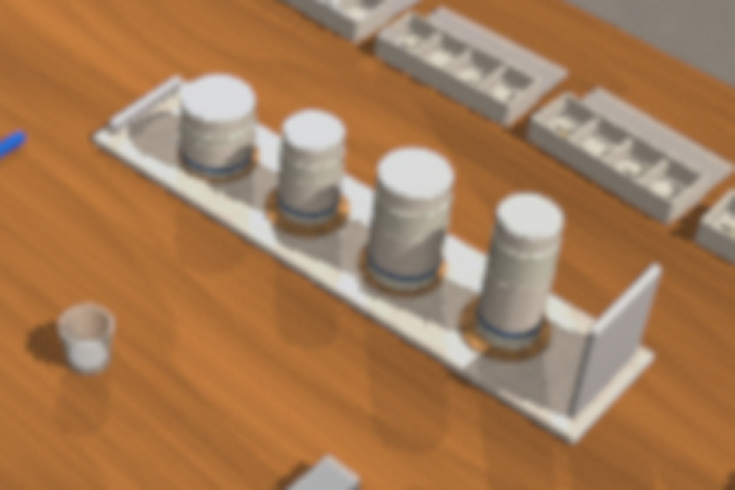

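All four pots stand upright on their discs in the right order, each within about 2 mm of centre, and the arm is clear. Handing in.

```bash
python3 -c "
from workcell import arm
print(arm.close_job())"
```

```text
the job is handed in; nothing more can be done
None
```

The four white tablet pots stand upright along the rail in order of height, one on each cork disc. The tallest (d) is beside the tall end plate, then c and b, with the shortest (a) at the other end. I left the orange and turquoise look-alikes alone, and the job was handed in at about 22 s.

- **Centring:** in the last top view, c and d were within 0.5 mm of their disc centres. a was about 1.6 mm off and b about 2.1 mm. I left those, since re-gripping a pot carried more risk than it was worth.
- **Upright and clear:** the top and side pictures showed every pot upright, with the gripper open and well away from them.
- **Camera disagreement:** the top and wrist cameras differed by 1–3 mm, in line with their stated accuracy, so I judged centring by comparing pots and discs within the same view.
- **Tool tilt:** the tool drifted to about 1.2° off vertical over the run, and I allowed for it when placing c, d and a. The highest force I read was about 15 N on the wrist, when a was set down.

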